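# True up a casting form with the square

### The job

The loose side rail of the plaster-casting form has been clamped out of square. Swing the toggle clamp fully open to free the rail, then take the braced carpenter's square and, keeping it flat on the casting board, press it right into the inside corner of the form until one leg lies flush along the fixed rail and the other flush along the loose rail, pushing the loose rail square against its stop dowel. Finish while still gripping the square and pressing it there, clamp left open, so that the rail stays true for re-clamping; leave the other things on the table alone.

Things in the scene. Friction and masses are not known exactly. Their poses are not given: they have to be found in the camera images.
- form_corner (a point): The true inside corner of the form, on top of the fixed plywood casting board (335 x 395 mm, 18 mm thick, on the table; this point is 18 mm up). Axes: the board's; the form lies towards -x and -y. The fixed rail's inside face is the plane x = 0, from y = -220 to +70 mm; once trued, the loose rail's inside face is the plane y = 0.
- fixed_rail: Planed softwood rail screwed to the board, 34 mm wide (x = 0 to +34 mm), 290 mm long (y = -220 to +70 mm), 40 mm high; origin and axes as form_corner.
- loose_rail: Softwood rail standing loose on the board, 255 mm long (its x, -216 to +39 mm), 34 wide (y = -34, inside face, to 0), 40 high, 0.2 kg. Origin: foot of its outside face at the stop dowel. It starts turned 3 to 5.5 degrees inwards (form angle under 90) and held down by the clamp; freed, the square pushes it outwards easily, turning about the dowel, until flush with the leg.
- stop_pin (a point): Foot of the steel stop dowel, 12 mm across, 38 mm high, fixed in the board outside the loose rail, 45 mm from the plane of the fixed rail's inside face; the loose rail backs against it and pivots about it.
- clamp_handle (a joint): Toggle clamp handle angle, rad: 0 = clamped (handle upright, bar level, rubber pad on the loose rail), 1.3 = fully open (handle laid back outwards, bar upright). The clamp stands on a wooden block outside the loose rail, 160 mm along it from the corner. Its over-centre link resists slightly at first (a few N at the grip); it stays where it is left.
- handle_pivot (a point): Pivot of the clamp handle (fixed to the board), 90 mm above the table; its axis is the board's x. Axes: the board's. As the joint value grows the upright handle swings towards the board's +y and down.
- handle_grip (a point): Middle of the clamp handle's grey plastic grip, on its axis, 90 mm from handle_pivot (180 mm above the table when clamped). The round grip, 21 mm thick, spans 46 to 133 mm from the pivot. z points to the handle's free end, y is the way it swings open. The steel bar in front of it (board's -y side) stays below 100 mm when clamped.
- square_grip (a point): Middle of the square's diagonal brace, 10 mm above its underside. The square is a flat cast-aluminium L, 20 mm thick, 0.3-0.4 kg, lying on the table: two legs 190 x 26 mm, joined by a brace 14 mm wide. x and y run along the legs towards the outside corner. Brace along (1,-1): grip it across, along (1,1), 60 mm free on either side. The legs' outside faces are x = +85 and y = +85 mm.
- square_corner (a point): Outside corner of the square, half-way up, 85 mm in x and in y from square_grip; same axes (the corner itself is relieved by 8 mm). When seated its axes agree with form_corner's: the outside face x = +85 mm lies on the fixed rail, the other on the loose rail. Square, rails and board slide on one another with friction of about 0.3 to 0.4.
- mug: White mug, 92 mm high, a bystander; leave alone.
- tape: Roll of paper tape, 100 mm across, 48 mm high, a bystander; leave alone.
- black_tape: Small roll of black tape on the casting board behind the stop dowel, 60 mm across, 19 mm high, a bystander; leave alone.
- spray: White bottle, 185 mm high, 52 mm across, a bystander; leave alone.
- brush: Brush, 210 mm long, lying flat, a bystander; leave alone.
- mixing_pot: Grey mixing pot, 105 mm high, 124 mm across, a bystander; leave alone.

How it is judged:
By the outcome, as a careful person would: the job done as asked, in the order asked, and still so for the second after the job is handed in, while the arm keeps its last pose, push and grip.
It also fails if it takes over 67 s, if anything falls off the work surface, if the arm or the gripper's body presses on something with over 40 N, if the wrist force passes 120 N, or if a joint passes its speed limit or range.

### The arm

A 6-joint arm with a two-finger parallel gripper is mounted at the origin on the work surface. World frame = base frame: x ahead of the robot, y to its left, z up, the work surface at z = 0. Lengths are in mm, angles in rad, forces in N, time in s.
With the tool pointing down it reaches from about 275 to 750 mm from the base axis. Payload 10.2 kg.
Tool frame: the origin (TCP) lies on the front face of the gripper's body, between the roots of the fingers; the fingertips stand 73 mm ahead of it and the grasp point (between the pads) lies 54 mm ahead of it; z points along the fingers, y is the line along which they close (so a half turn about z gives the same grasp; the last joint's range is limited). The gripper opens to 85 mm and grips with 20 to 120 N. Pads are 22 mm wide; open, the fingers measure 114 mm over their backs; the gripper's body (76 mm by 85 mm) begins 54 mm behind the grasp point. The pads swing forward as they close: fully open they stand 13 mm farther back than shut.
Start: joints at [1.025, 0.313, 1.498, -0, 1.331, -0.223], TCP at [166.555, 497.887, 303.894] pointing down, gripper open.
Joint ranges: [-2.94, 2.94], [-0.97, 2.17], [0.19, 2.56], [-1.23, 4.37], [0.02, 3.11], [-2.88, 2.88]. Speed limits (rad/s): [2.39, 2.39, 3.01, 3.14, 3.14, 3.14].

### API

Orientations are given as a unit quaternion [w, x, y, z].
In Python, from rig import * gives the robot as it stands.
- The arm moves only by the tool step_arm, never from a script. Its argument "plan" is a list of rows, each an object with "offset": the shift along the tool's x, y, z in cm, a list of three; "rot": the turn, a rotation vector about the tool's x, y, z in degrees, a list of three; "gripper": the finger opening in cm, from 0 to 8.54. In form: [{"offset": [x, y, z], "rot": [wx, wy, wz], "gripper": gripper}, ...]. A call has 1 to 12 rows; each row is the pose to reach, as a shift and turn from the pose commanded when the call began, along the tool's axes at that moment; what a row does not reach only later rows make up. A row lasts 1/10 s, in which the tool goes at most 50 mm and 8.59 degrees, less where a joint would pass 70% of its speed; a pose out of reach is approached as far as the arm can. A call with a gripper value outside its range is refused whole. The fingers move at their own pace and stop on an object; "squeeze" is the grip in N (left out, the last holds). Time passes only in rows, so rows that repeat a pose let the fingers close. It gives the time, the measured TCP pose, the force, the opening and the grip force at its end, in the units of the state.
- sense(): the state, without advancing time (a new reading comes with each control period).
- capture(name): name is "scene" or "side" or "wrist"; returns a dict with "color" (480x640x3 uint8, red, green, blue), "depth" (480x640 float32, mm along the optical axis (not along the pixel's ray), 0 where there is no reading), "vertical_fov" (degrees; the focal length in pixels is half the picture's height over the tangent of half this angle, whatever the lens; pixels are square), "cx", "cy" (the principal point, pixels), "rvec" (rotation vector, rad) and "tvec" (3), from world to camera coordinates, as OpenCV has them; the wrist camera has in their place "mount" (4x4, takes a point from camera to tool coordinates, whose origin is the TCP and whose axes are the flange's). Camera axes: x right, y down, z forward; pixel columns grow to the right and rows downward; lengths in mm; the calibration is good to about 2 mm. A picture is of the moment at which its call begins: read the wrist's pose just before it.
- finish_job(): hands the job in; it is judged then, once.
The state is a dict: "time_s": time; "joints": joint angles; "dq": joint speeds; "tau": joint torques, N m; "eef_pos": TCP position; "ee_rot": TCP orientation; "force": force on the tool from outside, world axes, zero at the start; "wrist_torque": the same for the moment, N m; "grip_width": opening from 0.0 (shut) to 1.0 (fully open); "grip_force": force on a finger pad.
Only numpy, scipy, OpenCV 4.12 (cv2) and the standard library are available. Lean on these libraries where they do the work, as an engineer would, in place of code of your own. Each camera call takes 0.05 s, during which the arm holds its last target. There are 200 camera calls.

## Working session

There is one attempt and no reset: what is moved stays moved. The work goes in short steps, Python scripts to look and compute and a tool call to move; the robot and the scene stay as the last step left them, time stands still between calls to the robot, and variables do not carry over. Pictures are saved under pics/ and viewed, at most 10 in all, crops included, and the job is handed in when it is done.

Besides the shell and the picture viewer there is one more tool, called after "Request:" as a command line: name --argument value ..., lists and objects as JSON in quotes. step_arm: Moves the arm, as the interface text tells. Its arguments: {"type":"object","properties":{"plan":{"type":"array"},"squeeze":{"type":"number"}},"required":["plan"]}

```bash
mkdir -p pics; ls
cat > h.py <<'E'
from rig import *
import numpy as np, cv2
from scipy.spatial.transform import Rotation as R
def snap(n,f):
    s=sense(); c=capture(n); cv2.imwrite('pics/'+f+'.png',c['color'][:,:,::-1]); 
    K=240/np.tan(np.radians(c['vertical_fov'])/2); c['f']=K
    if 'mount' in c:
        T=np.eye(4); q=s['ee_rot']; T[:3,:3]=R.from_quat([q[1],q[2],q[3],q[0]]).as_matrix(); T[:3,3]=s['eef_pos']
        c['W']=T@np.array(c['mount'])
    else:
        A=np.eye(4);A[:3,:3]=cv2.Rodrigues(np.array(c['rvec'],float))[0];A[:3,3]=np.ravel(c['tvec']);c['W']=np.linalg.inv(A)
    np.save('pics/'+f+'.npy',c,allow_pickle=True); return c
def load(f): return np.load('pics/'+f+'.npy',allow_pickle=True).item()
def ray(c,u,v,z):
    d=c['W'][:3,:3]@np.array([(u-c['cx'])/c['f'],(v-c['cy'])/c['f'],1]); o=c['W'][:3,3]
    return o+d*(z-o[2])/d[2]
def dep(c):
    D=c['depth'];v,u=np.mgrid[:480,:640]
    P=np.stack([(u-c['cx'])/c['f']*D,(v-c['cy'])/c['f']*D,D],-1)
    return P@c['W'][:3,:3].T+c['W'][:3,3]
E
python3 - <<'E'
from h import *
print(sense())
a=snap('scene','s1');b=snap('side','d1')
for c in(a,b):print(c['W'].round(2),c['f'],c['cx'],c['cy'])
E
```

```text
pics
{'time_s': 0.0, 'joints': array([ 1.02461304e+00,  3.13411819e-01,  1.49842912e+00, -1.65218665e-05,
        1.33100810e+00, -2.23417997e-01]), 'dq': array([-0.00054529, -0.00069841, -0.00086819, -0.0005697 , -0.00119992,
        0.00068624]), 'tau': array([ 1.27615436e-03, -4.12265396e+01, -2.59748465e+01, -4.21628488e-05,
        4.07482818e-03,  1.17588030e-05]), 'eef_pos': array([166.45833678, 497.7343007 , 303.35755525]), 'ee_rot': array([-2.28371860e-04,  1.60681065e-01,  9.87006181e-01, -5.85269364e-04]), 'force': array([-0.3984608 ,  0.40514418, -0.11631309]), 'wrist_torque': array([ 0.03745072, -0.00748763,  0.00262099]), 'grip_force': 0.0, 'grip_width': 0.9978551618913325}
[[ 2.10000e-01  8.50000e-01 -4.90000e-01  1.21936e+03]
 [ 9.80000e-01 -1.70000e-01  1.10000e-01 -1.14240e+02]
 [ 1.00000e-02 -5.00000e-01 -8.60000e-01  1.26574e+03]
 [ 0.00000e+00  0.00000e+00  0.00000e+00  1.00000e+00]] 601.5782873100412 317.24852668571174 239.38192762462037
[[ 8.9000e-01 -2.3000e-01  4.0000e-01  1.4317e+02]
 [-4.6000e-01 -4.4000e-01  7.8000e-01 -8.5527e+02]
 [-0.0000e+00 -8.7000e-01 -4.9000e-01  6.9044e+02]
 [ 0.0000e+00  0.0000e+00  0.0000e+00  1.0000e+00]] 492.940681458628 321.30846042928397 246.0021428760886
```

View pics/s1.png

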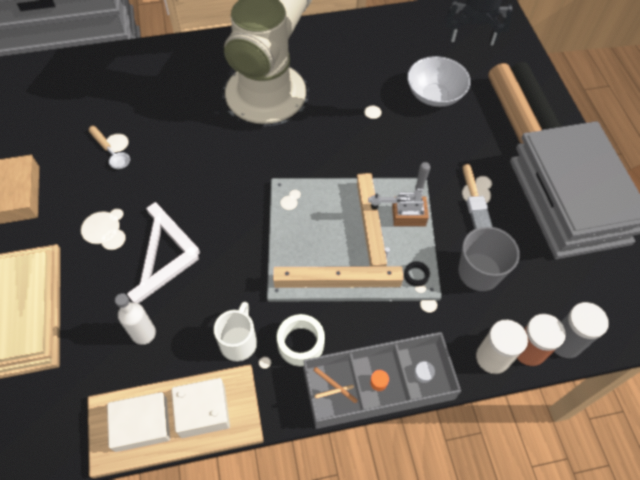

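View pics/d1.png

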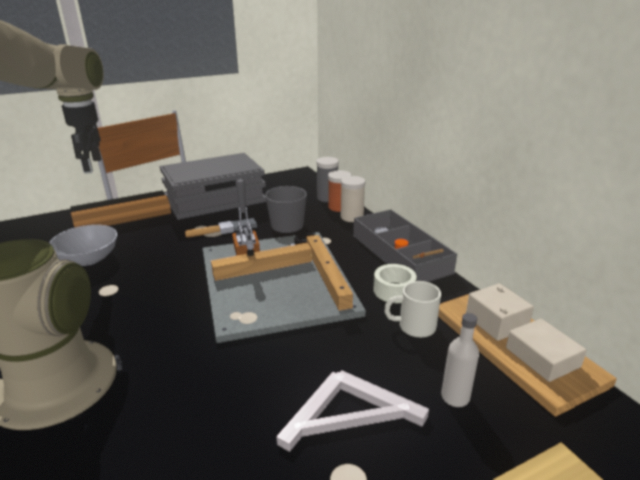

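The scene view shows the board around (270–440, 180–300), with the fixed rail along v≈277, the loose rail from (368,180) to (378,262) and the clamp handle top at (424,167). The square lies at (133–198, 205–300) with its outside corner near (198,250). The side view agrees, with the handle top at (240,182). The board axes are close to the world axes.

```bash
cat > m.py <<'E'
from h import *
c=load('s1');P=dep(c);hsv=cv2.cvtColor(c['color'],cv2.COLOR_RGB2HSV)
def show(n,m,z):
    k,l,st,_=cv2.connectedComponentsWithStats(m.astype(np.uint8))
    for i in range(1,k):
        if st[i,4]<150: continue
        vu=np.argwhere(l==i); Q=np.array([ray(c,u,v,z)[:2] for v,u in vu],np.float32)
        r=cv2.minAreaRect(Q); print(n,st[i],np.round(r[0]),np.round(r[1]),round(r[2],1),'depth z',np.percentile(P[l==i][:,2],[5,50,95]).round(1)); print(cv2.boxPoints(r).round(0).tolist())
roi=np.zeros((480,640),bool);roi[165:305,255:445]=1
wood=roi&(hsv[...,1]>60)&(hsv[...,2]>110)
show('railtop',wood&(P[...,2]>50)&(P[...,2]<66),58)
roi2=np.zeros((480,640),bool);roi2[190:305,120:210]=1
w=roi2&(hsv[...,2]>150)&(P[...,2]<32)&(P[...,2]>10)
cv2.imwrite('pics/m.png',w*255)
show('sq',w,20)
brd=roi&(hsv[...,2]>60)&(P[...,2]>10)&(P[...,2]<26)
Q=P[brd][:,:2].astype(np.float32);r=cv2.minAreaRect(Q);print('board',r,cv2.boxPoints(r))
h=roi&(P[...,2]>140)&(P[...,0]<700)
print('handle',np.argwhere(h).min(0),np.argwhere(h).max(0))
for z in range(140,230,12):
    s=h&(abs(P[...,2]-z)<6); print(z,s.sum(),np.median(P[s],0).round(1) if s.any() else '')
E
python3 m.py
```

```text
railtop [ 274  174  129  109 3120] [506.  92.] [289. 298.] 78.5 depth z [53.3 58.2 62.5]
[[331.0, -20.0], [623.0, -79.0], [680.0, 204.0], [389.0, 264.0]]
railtop [394 197  35  24 272] [495. 276.] [80. 66.] 78.5 depth z [52.3 57.7 62.4]
[[455.0, 244.0], [519.0, 230.0], [535.0, 309.0], [471.0, 322.0]]
sq [ 128  203   71  100 2066] [ 462. -359.] [199. 190.] 30.4 depth z [13.5 20.2 24.6]
[[328.0, -327.0], [424.0, -492.0], [595.0, -391.0], [499.0, -227.0]]
board ((514.2275390625, 128.51974487304688), (396.3720397949219, 341.71014404296875), 78.84786987304688) [[308.2666  -32.87805]
 [643.5243  -98.96982]
 [720.1885  289.91754]
 [384.9308  356.0093 ]]
handle [165 415] [191 429]
140 15 [499.6 279.  142.6]
152 28 [500.4 282.2 151. ]
164 28 [499.9 280.8 164.2]
176 27 [499.7 280.4 174.9]
188 28 [500.3 282.5 187.1]
200 33 [500.6 279.4 200.2]
212 38 [500.8 280.7 214.3]
224 44 [496.7 283.5 221.7][ WARN:0@0.116] global loadsave.cpp:1063 imwrite_ Unsupported depth image for selected encoder is fallbacked to CV_8U.
```

```bash
cat > m2.py <<'E'
from h import *
L=[]
for f in('s1','d1'):
    c=load(f);P=dep(c)
    near=np.hypot(P[...,0]-494,P[...,1]-283)<30
    m=near&(P[...,2]>150)&(P[...,2]<215)
    vu=np.argwhere(m); print(f,m.sum(),vu.min(0),vu.max(0),np.median(P[m],0))
    o=c['W'][:3,3]; D=[]
    for v in np.unique(vu[:,0]):
        us=vu[vu[:,0]==v][:,1]; d=ray(c,(us.min()+us.max())/2,v,0)-o; D.append(d[:2]/np.hypot(*d[:2]))
    d=np.median(D,0); L.append((o[:2],d)); print(d,np.std(D,0))
(o1,d1),(o2,d2)=L
t=np.linalg.solve(np.c_[d1,-d2],o2-o1);g=o1+t[0]*d1
print('handle axis',g)
ex=np.array([.981,-.194]);ey=np.array([.194,.981]);C=np.array([633,142]);print('board coords',(g-C)@ex,(g-C)@ey)
s=sense();q=s['ee_rot'];M=R.from_quat([q[1],q[2],q[3],q[0]]).as_matrix()
tip=np.r_[g-ey*(10.5+15+30),180+73+0]
print('tool axes',M.round(3).tolist(),'offset cm',M.T@(tip-s['eef_pos'])/10)
E
python3 m2.py
```

```text
s1 153 [166 417] [189 429] [500.25733375 280.80723774 184.94039146]
[-0.87605933  0.48220332] [0.00162342 0.0029728 ]
d1 185 [183 236] [207 245] [488.95301385 275.80178373 185.10934609]
[0.29271827 0.95619873] [0.00047869 0.00014646]
handle axis [492.49422253 285.84112342]
board coords -165.74134563960064 113.85002124125971
tool axes [[-0.948, 0.317, -0.001], [0.317, 0.948, -0.001], [0.0, -0.001, -1.0]] offset cm [-38.34830445 -15.25302546   5.04607343]
```

Request:
step_arm --plan '[{"offset": [-4, -2, -4], "rot": [0, 0, -1], "gripper": 0}, {"offset": [-8, -3.2, -4], "rot": [0, 0, -3], "gripper": 0}, {"offset": [-12, -4.8, -4], "rot": [0, 0, -5], "gripper": 0}, {"offset": [-16, -6.4, -4], "rot": [0, 0, -7.3], "gripper": 0}, {"offset": [-20, -8, -4], "rot": [0, 0, -7.3], "gripper": 0}, {"offset": [-24, -9.6, -4], "rot": [0, 0, -7.3], "gripper": 0}, {"offset": [-28, -11.2, -4], "rot": [0, 0, -7.3], "gripper": 0}, {"offset": [-32, -12.8, -4], "rot": [0, 0, -7.3], "gripper": 0}, {"offset": [-36, -14.4, -4], "rot": [0, 0, -7.3], "gripper": 0}, {"offset": [-38.3, -15.3, -4], "rot": [0, 0, -7.3], "gripper": 0}, {"offset": [-38.3, -15.3, -4], "rot": [0, 0, -7.3], "gripper": 0}, {"offset": [-38.3, -15.3, -4], "rot": [0, 0, -7.3], "gripper": 0}]'

```text
time_s: 1.3
eef_pos: [481.1, 231.3, 343.5]
ee_rot: [-0.001, 0.098, 0.995, -0.0]
force: [0.2, 0.9, 0.2]
grip_width: -0.0
grip_force: 0.0
```

Run:
```python
from h import *
s=sense();print(s['eef_pos'],s['ee_rot'],s['force'],s['grip_width']);snap('wrist','w1')
c=load('w1');P=dep(c);m=(P[...,2]>190)&(np.hypot(P[...,0]-492,P[...,1]-286)<40);print(m.sum(),np.median(P[m],0) if m.any() else '',P[m].max(0) if m.any() else '')
```

```text
[481.06775681 231.28240682 343.47945185] [-5.40718840e-04  9.78916228e-02  9.95196933e-01 -4.30706189e-05] [0.21995974 0.85357009 0.23720544] -7.966299333855532e-06
15807 [479.17192145 267.7412043  333.91635756] [500.64270945 294.39044141 354.47159755]
```

View pics/w1.png

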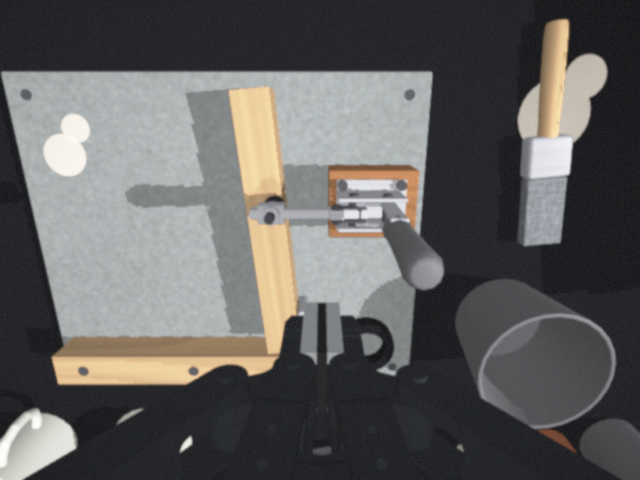

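The wrist view shows the upright handle with its top at (427,270) and base at (393,215), and the bar running level to the pad at (270,212). The pot is clear of the swing. I'll check the handle position with a ray before descending.

Run:
```python
from h import *
c=load('w1');print(ray(c,427,270,223),ray(c,393,215,125),'pad',ray(c,270,212,65), 'tip',ray(c,321,318,270))
print('corner',ray(c,285,338,58),ray(c,55,357,58))
```

```text
[488.58676895 284.27713438 223.        ] [484.14260517 284.13057157 125.        ] pad [476.81462548 184.70717317  65.        ] tip [479.71883504 230.79545636 270.        ]
corner [608.57821099 167.55290322  58.        ] [583.88852451 -69.66597053  58.        ]
```

Request:
step_arm --plan '[{"offset": [0, 0, 4], "rot": [0, 0, 0], "gripper": 0}, {"offset": [0, 0, 8], "rot": [0, 0, 0], "gripper": 0}, {"offset": [0, 0, 9.5], "rot": [0, 0, 0], "gripper": 0}, {"offset": [0, 0, 9.5], "rot": [0, 0, 0], "gripper": 0}]'

```text
time_s: 1.75
eef_pos: [479.7, 232.1, 247.0]
ee_rot: [-0.002, 0.097, 0.995, -0.001]
force: [-0.4, -0.2, 0.9]
grip_width: -0.001
grip_force: 0.0
```

Request:
step_arm --plan '[{"offset": [0, 1.5, 0], "rot": [0, 0, 0], "gripper": 0}, {"offset": [0, 2.7, 0], "rot": [0, 0, 0], "gripper": 0}, {"offset": [0, 3.6, 0], "rot": [0, 0, 0], "gripper": 0}, {"offset": [0, 4.5, -0.1], "rot": [0, 0, 0], "gripper": 0}, {"offset": [0, 5.4, 0], "rot": [0, 0, 0], "gripper": 0}, {"offset": [0, 6.2, 0.2], "rot": [0, 0, 0], "gripper": 0}, {"offset": [0, 7.0, 0.5], "rot": [0, 0, 0], "gripper": 0}, {"offset": [0, 7.8, 0.8], "rot": [0, 0, 0], "gripper": 0}, {"offset": [0, 8.6, 1.3], "rot": [0, 0, 0], "gripper": 0}, {"offset": [0, 9.3, 1.8], "rot": [0, 0, 0], "gripper": 0}]'

```text
time_s: 2.75
eef_pos: [499.4, 323.2, 230.4]
ee_rot: [-0.0, 0.098, 0.995, 0.0]
force: [0.1, -0.7, 2.2]
grip_width: 0.001
grip_force: 0.8
```

```bash
cat > hd.py <<'E'
from h import *
c=snap('scene','sx');P=dep(c);o=np.array([491,285]);ex=np.array([.981,-.194]);ey=np.array([.194,.981])
X=(P[...,:2]-o)@ex;Y=(P[...,:2]-o)@ey
m=(abs(X)<25)&(P[...,2]>100)&(P[...,2]<225)&(Y>-60)&(Y<160)
for y in range(-50,160,15):
    s=m&(abs(Y-y)<7.5);print(y,s.sum(),P[s][:,2].min().round() if s.any() else '',P[s][:,2].max().round() if s.any() else '')
print(sense()['eef_pos'],sense()['force'])
E
python3 hd.py
```

```text
-50 39 102.0 122.0
-35 36 100.0 113.0
-20 49 102.0 115.0
-5 31 100.0 225.0
10 103 100.0 225.0
25 172 101.0 225.0
40 174 121.0 224.0
55 107 141.0 225.0
70 136 156.0 224.0
85 59 171.0 225.0
100 2 185.0 185.0
115 0  
130 0  
145 0  
[499.15044447 323.76603513 229.36939055] [-1.04805225  0.37623263 -1.22706802]
```

View pics/sx.png

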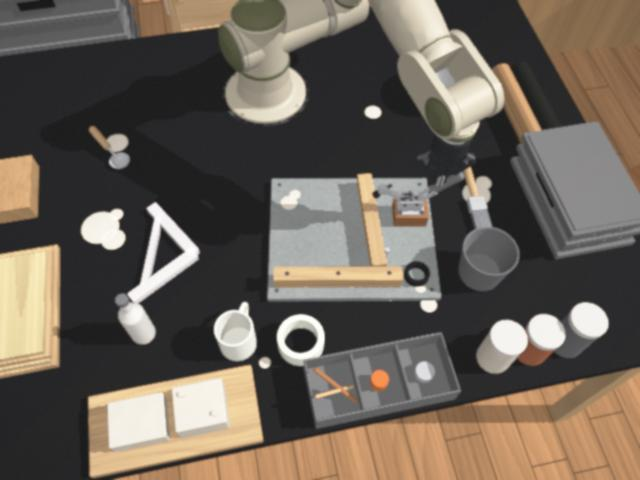

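The handle is leaning outwards at about 0.8 rad, running from about (415,195) to (465,175). I'll carry on along the arc.

Request:
step_arm --plan '[{"offset": [0, 0.6, 0.5], "rot": [0, 0, 0], "gripper": 0}, {"offset": [0, 1.2, 1.1], "rot": [0, 0, 0], "gripper": 0}, {"offset": [0, 1.7, 1.8], "rot": [0, 0, 0], "gripper": 0}, {"offset": [0, 2.15, 2.5], "rot": [0, 0, 0], "gripper": 0}, {"offset": [0, 2.4, 3.0], "rot": [0, 0, 0], "gripper": 0}, {"offset": [0, 2.5, 3.3], "rot": [0, 0, 0], "gripper": 0}, {"offset": [0, 2.6, 3.5], "rot": [0, 0, 0], "gripper": 0}, {"offset": [0, 2.6, 3.5], "rot": [0, 0, 0], "gripper": 0}]'

```text
time_s: 3.6
eef_pos: [504.3, 348.0, 195.6]
ee_rot: [-0.0, 0.098, 0.995, -0.0]
force: [-0.9, -0.3, 0.4]
grip_width: -0.001
grip_force: 0.0
```

```bash
python3 hd.py
```

```text
-50 54 146.0 171.0
-35 84 101.0 176.0
-20 120 101.0 175.0
-5 74 100.0 165.0
10 89 100.0 223.0
25 110 100.0 225.0
40 146 100.0 225.0
55 216 101.0 225.0
70 184 103.0 224.0
85 126 109.0 224.0
100 165 115.0 225.0
115 157 112.0 225.0
130 32 119.0 219.0
145 0  
[504.35976545 347.9481674  195.87297633] [-0.36864695 -0.78452742 -0.42877369]
```

Request:
step_arm --plan '[{"offset": [0, 0, 0.3], "rot": [0, 0, 0], "gripper": 0}, {"offset": [0, 0, 0.5], "rot": [0, 0, 0], "gripper": 0}, {"offset": [0, 0, 0.6], "rot": [0, 0, 0], "gripper": 0}]'

```text
time_s: 3.95
eef_pos: [504.7, 348.3, 192.0]
ee_rot: [0.001, 0.098, 0.995, 0.001]
force: [-5.2, -2.7, 18.0]
grip_width: 0.003
grip_force: 8.8
```

Request:
step_arm --plan '[{"offset": [0, 0, -3], "rot": [0, 0, 0], "gripper": 0}, {"offset": [0, 0, -7], "rot": [0, 0, 0], "gripper": 0}, {"offset": [0, 0, -11], "rot": [0, 0, 0], "gripper": 0}, {"offset": [0, -4, -14.5], "rot": [0, 0, 0], "gripper": 0}, {"offset": [0, -9, -14.5], "rot": [0, 0, 0], "gripper": 0}, {"offset": [0, -14, -14.5], "rot": [0, 0, 0], "gripper": 0}, {"offset": [0, -19, -14.5], "rot": [0, 0, 0], "gripper": 0}, {"offset": [0, -24, -14.5], "rot": [0, 0, 0], "gripper": 0}, {"offset": [0, -29, -14.5], "rot": [0, 0, 0], "gripper": 0}, {"offset": [0, -33, -14.5], "rot": [0, 0, 0], "gripper": 0}, {"offset": [0, -33, -14.5], "rot": [0, 0, 0], "gripper": 0}]'

```text
time_s: 5.05
eef_pos: [439.6, 20.6, 335.0]
ee_rot: [0.0, 0.1, 0.995, -0.001]
force: [1.2, 0.1, 1.1]
grip_width: -0.001
grip_force: 0.0
```

```bash
python3 hd.py
python3 - <<'E'
from h import *
c=load('sx');P=dep(c);m=(P[...,2]>40)&(P[...,1]<-250)&(P[...,1]>-480)&(P[...,0]>400);print('spray',m.sum(),np.percentile(P[m],[1,50,99],axis=0).round())
s=sense();q=s['ee_rot'];M=R.from_quat([q[1],q[2],q[3],q[0]]).as_matrix();print(s['eef_pos'],'offset cm',M.T@(np.array([468.5,-343,300])-s['eef_pos'])/10)
E
```

```text
-50 43 148.0 172.0
-35 79 100.0 178.0
-20 130 100.0 178.0
-5 86 100.0 164.0
10 13 101.0 104.0
25 24 100.0 108.0
40 51 100.0 118.0
55 58 101.0 120.0
70 57 102.0 127.0
85 63 106.0 128.0
100 64 114.0 135.0
115 63 115.0 140.0
130 14 118.0 135.0
145 0  
[440.00081458  22.56709615 335.09439033] [-0.78855402  0.40433561  0.2482046 ]
spray 5627 [[ 655. -445.   43.]
 [ 861. -366.   70.]
 [ 912. -252.  185.]]
[440.00081458  22.56709615 335.09439033] offset cm [-10.03879868 -35.26603907   3.51571116]
```

View pics/sx.png

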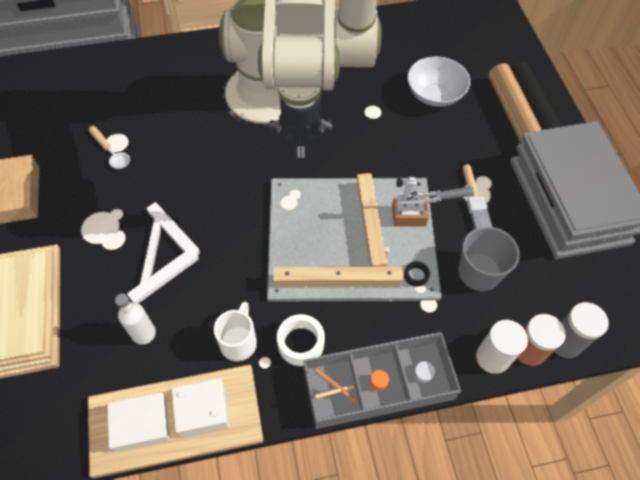

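The clamp is open: the handle lies out to (475,192) and the bar stands upright. Next is the square.

Request:
step_arm --plan '[{"offset": [-1, -4.5, 0], "rot": [0, 0, 3.3], "gripper": 6}, {"offset": [-2.5, -9, 0], "rot": [0, 0, 3.3], "gripper": 6}, {"offset": [-4, -13.5, 0], "rot": [0, 0, 3.3], "gripper": 6}, {"offset": [-5.3, -18, 0], "rot": [0, 0, 3.3], "gripper": 6}, {"offset": [-6.5, -22.5, 0], "rot": [0, 0, 3.3], "gripper": 6}, {"offset": [-8, -27, 0], "rot": [0, 0, 3.3], "gripper": 6}, {"offset": [-9, -31, 1], "rot": [0, 0, 3.3], "gripper": 6}, {"offset": [-10, -35.3, 3], "rot": [0, 0, 3.3], "gripper": 6}, {"offset": [-10, -35.3, 3], "rot": [0, 0, 3.3], "gripper": 6}, {"offset": [-10, -35.3, 3], "rot": [0, 0, 3.3], "gripper": 6}]'

```text
time_s: 6.1
eef_pos: [470.5, -340.9, 304.1]
ee_rot: [-0.0, 0.126, 0.992, 0.001]
force: [0.4, -0.3, 0.6]
grip_width: 0.699
grip_force: 0.0
```

Run:
```python
from h import *
c=snap('wrist','w2');P=dep(c);s=sense();print(s['eef_pos'],s['ee_rot'])
hsv=cv2.cvtColor(c['color'],cv2.COLOR_RGB2HSV)
m=(hsv[...,2]>140)&(hsv[...,1]<60)&(P[...,2]>8)&(P[...,2]<32)
Q=np.array([ray(c,u,v,20)[:2] for v,u in np.argwhere(m)],np.float32);r=cv2.minAreaRect(Q);print(m.sum(),r,cv2.boxPoints(r))
```

```text
[ 470.60878092 -340.26827496  304.96664957] [5.49915871e-05 1.25534776e-01 9.92089198e-01 2.01563543e-04]
19339 ((594.5667724609375, -224.27200317382812), (372.17230224609375, 462.7381286621094), 75.34619140625) [[ 323.64798  -345.77386 ]
 [ 771.3341   -462.83643 ]
 [ 865.4856   -102.77014 ]
 [ 417.79944    14.292419]]
```

View pics/w2.png

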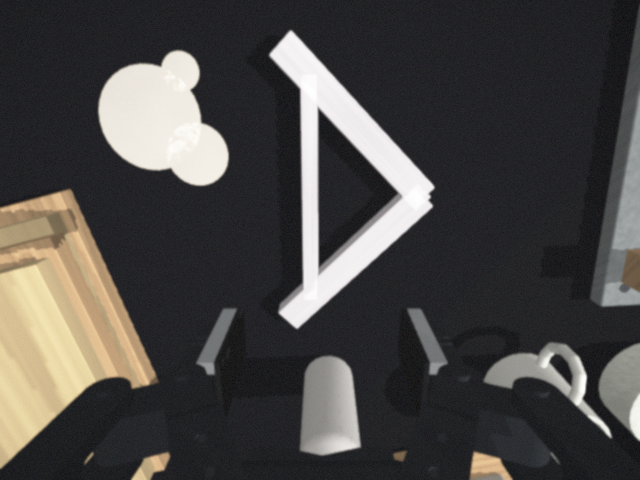

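The square is fully in view, with its brace running from (308,80) to (311,298) and its corner at (432,195). I'll measure it from here.

Run:
```python
from h import *
c=load('w2');hsv=cv2.cvtColor(c['color'],cv2.COLOR_RGB2HSV);s=sense()
m=((hsv[...,2]>185)&(hsv[...,1]<60)).astype(np.uint8)
k,l=cv2.connectedComponents(m);m=l==l[200,310]
vu=np.argwhere(m);print(m.sum(),vu.min(0),vu.max(0))
Q=np.array([ray(c,u,v,20)[:2] for v,u in vu],np.float32);r=cv2.minAreaRect(Q);B=cv2.boxPoints(r);print(r,B)
# outer face lines
def line(p):return np.ravel(cv2.fitLine(np.array(p,np.float32),cv2.DIST_HUBER,0,.01,.01))
A=[];D=[]
for v in range(60,180,4):
    us=vu[vu[:,0]==v][:,1];A.append(ray(c,us.max()+.5,v,20)[:2])
for v in range(225,300,4):
    us=vu[vu[:,0]==v][:,1];D.append(ray(c,us.max()+.5,v,20)[:2])
a=line(A);d=line(D);t=np.linalg.solve(np.c_[a[:2],-d[:2]],d[2:]-a[2:]);C=a[2:]+t[0]*a[:2]
print('corner',C,'angA',np.degrees(np.arctan2(a[1],a[0])),'angD',np.degrees(np.arctan2(d[1],d[0])))
bl=[]
for v in range(120,260,4):
    us=vu[(vu[:,0]==v)&(vu[:,1]<335)][:,1];us=us[us<us.min()+40]
    bl.append([ray(c,us.min()-.5,v,20)[:2],ray(c,us.max()+.5,v,20)[:2]])
bl=np.array(bl);print('brace w',np.median(np.linalg.norm(bl[:,0]-bl[:,1],axis=1)));b=line(bl.mean(1));print('brace ang',np.degrees(np.arctan2(b[1],b[0])))
x=C-b[2:];foot=b[2:]+b[:2]*(x@b[:2]);print('grip by foot',foot,'dist',np.linalg.norm(C-foot))
```

```text
13959 [ 31 270] [327 433]
((456.1851806640625, -362.8270263671875), (188.72352600097656, 188.99143981933594), 30.33212661743164) [[ 327.01892 -328.9204 ]
 [ 422.4618  -492.04126]
 [ 585.35144 -396.73364]
 [ 489.90857 -233.6128 ]]
corner [ 489.90582 -233.65263] angA 30.404972 angD -59.680695
brace w 13.912962367077194
brace ang -14.772963
grip by foot [ 459.47784 -349.03833] dist 119.33031
```

Request:
step_arm --plan '[{"offset": [0.86, -1.1, 4.5], "rot": [0, 0, 0.4], "gripper": 5}, {"offset": [0.86, -1.1, 9], "rot": [0, 0, 0.4], "gripper": 5}, {"offset": [0.86, -1.1, 13.5], "rot": [0, 0, 0.4], "gripper": 5}, {"offset": [0.86, -1.1, 17], "rot": [0, 0, 0.4], "gripper": 5}, {"offset": [0.86, -1.1, 17], "rot": [0, 0, 0.4], "gripper": 5}, {"offset": [0.86, -1.1, 17], "rot": [0, 0, 0.4], "gripper": 5}, {"offset": [0.86, -1.1, 17], "rot": [0, 0, 0.4], "gripper": 5}]'

```text
time_s: 6.85
eef_pos: [459.9, -350.1, 137.7]
ee_rot: [0.002, 0.129, 0.992, -0.002]
force: [0.4, -0.6, 0.4]
grip_width: 0.586
grip_force: 0.0
```

Run:
```python
from h import *
s=sense();q=s['ee_rot'];M=R.from_quat([q[1],q[2],q[3],q[0]]).as_matrix()
print(s['eef_pos'],q,'offset cm',M.T@(np.array([459.5,-349,76])-s['eef_pos'])/10,s['grip_width'])
snap('wrist','w3')
```

```text
[ 459.85888191 -350.1244925   137.73823627] [ 0.00173874  0.12914676  0.99162279 -0.00152966] offset cm [0.08722065 0.11546222 6.17325619] 0.5855379306738
```

View pics/w3.png

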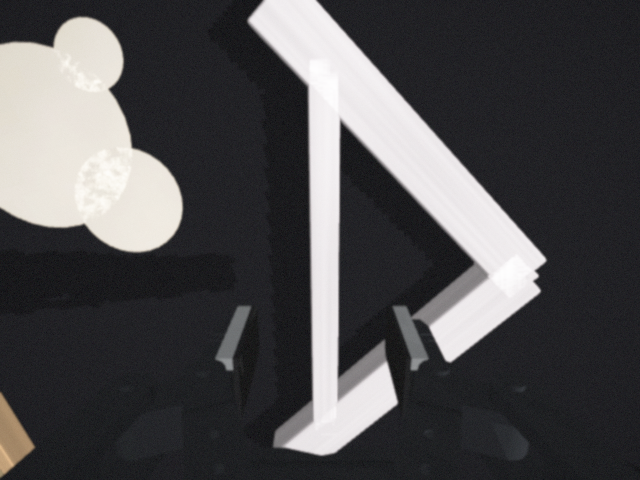

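Run:
```python
from h import *
c=load('w3');print('corner',ray(c,543,275,20),'brace ends',ray(c,320,62,20),ray(c,325,425,20))
hsv=cv2.cvtColor(c['color'],cv2.COLOR_RGB2HSV);s=sense();q=s['ee_rot'];M=R.from_quat([q[1],q[2],q[3],q[0]]).as_matrix()
for p in(ray(c,324,150,20),ray(c,326,300,20)):print(p,(M.T@(p-s['eef_pos']))/10)
W=np.linalg.inv(c['W'])@np.r_[s['eef_pos']+M@[0,0,117.7],1];print('grip axis px at z20',W[:2]/W[2]*c['f']+[c['cx'],c['cy']])
```

```text
corner [ 487.5967096  -242.42996811   20.        ] brace ends [ 363.25075225 -325.87790872   20.        ] [ 550.53379784 -372.99714273   20.        ]
[ 399.34589837 -333.64402112   20.        ] [ 6.29738732  0.08134453 11.72667036]
[ 473.00819082 -352.0400995    20.        ] [-1.29421828  0.19214677 11.7538293 ]
grip axis px at z20 [322.27588576 276.77517097]
```

Request:
step_arm --plan '[{"offset": [0.05, 0.12, 3], "rot": [0, 0, 0], "gripper": 5}, {"offset": [0.05, 0.12, 5], "rot": [0, 0, 0], "gripper": 5}, {"offset": [0.05, 0.12, 6.1], "rot": [0, 0, 0], "gripper": 5}, {"offset": [0.05, 0.12, 6.1], "rot": [0, 0, 0], "gripper": 5}, {"offset": [0.05, 0.12, 6.1], "rot": [0, 0, 0], "gripper": 5}]'

```text
time_s: 7.4
eef_pos: [459.1, -349.1, 75.2]
ee_rot: [0.001, 0.13, 0.992, -0.001]
force: [0.4, 0.0, 0.3]
grip_width: 0.589
grip_force: 0.0
```

Request:
step_arm --plan '[{"offset": [0, 0, 0], "rot": [0, 0, 0], "gripper": 2}, {"offset": [0, 0, 0], "rot": [0, 0, 0], "gripper": 1}, {"offset": [0, 0, 0], "rot": [0, 0, 0], "gripper": 0.6}, {"offset": [0, 0, 0], "rot": [0, 0, 0], "gripper": 0.6}, {"offset": [0, 0, 0], "rot": [0, 0, 0], "gripper": 0.6}, {"offset": [0, 0, 0], "rot": [0, 0, 0], "gripper": 0.6}]' --squeeze 80

```text
time_s: 8.0
eef_pos: [458.8, -348.9, 74.9]
ee_rot: [0.0, 0.13, 0.992, -0.0]
force: [-2.3, 1.5, 6.3]
grip_width: 0.143
grip_force: 80.1
```

Run:
```python
from h import *
c=load('w1');h=cv2.cvtColor(c['color'],cv2.COLOR_RGB2HSV)
for u in(80,150,220,250): print(u,[(v,int(h[v,u,1]),int(h[v,u,2])) for v in range(330,392,3)])
for v in(363,372): print(v,[(u,int(h[v,u,1]),int(h[v,u,2])) for u in range(44,66,2)])
print('loose');
for v in(120,160,300):print(v,[(u,int(h[v,u,1]),int(h[v,u,2])) for u in range(215,305,4)])
```

```text
80 [(330, 8, 183), (333, 11, 178), (336, 18, 152), (339, 90, 144), (342, 91, 140), (345, 93, 137), (348, 91, 135), (351, 90, 145), (354, 89, 140), (357, 93, 201), (360, 88, 227), (363, 81, 238), (366, 86, 208), (369, 15, 105), (372, 5, 104), (375, 85, 202), (378, 88, 230), (381, 86, 234), (384, 86, 152), (387, 27, 48), (390, 26, 39)]
150 [(330, 7, 173), (333, 7, 180), (336, 19, 158), (339, 90, 142), (342, 92, 139), (345, 87, 140), (348, 94, 141), (351, 89, 149), (354, 87, 143), (357, 94, 200), (360, 92, 225), (363, 86, 237), (366, 81, 238), (369, 83, 239), (372, 84, 237), (375, 86, 233), (378, 86, 232), (381, 92, 224), (384, 88, 136), (387, 25, 41), (390, 25, 41)]
220 [(330, 9, 177), (333, 6, 180), (336, 16, 173), (339, 92, 155), (342, 94, 152), (345, 92, 153), (348, 93, 146), (351, 91, 148), (354, 86, 142), (357, 93, 205), (360, 89, 227), (363, 91, 227), (366, 85, 117), (369, 7, 37), (372, 12, 42), (375, 24, 42), (378, 23, 44), (381, 28, 46), (384, 29, 44), (387, 19, 41), (390, 41, 37)]
250 [(330, 11, 137), (333, 7, 139), (336, 19, 151), (339, 91, 152), (342, 93, 150), (345, 91, 149
[... 962 characters left out ...]
, 8, 135), (223, 8, 133), (227, 7, 137), (231, 5, 141), (235, 7, 137), (239, 85, 219), (243, 84, 240), (247, 81, 240), (251, 76, 245), (255, 79, 242), (259, 83, 238), (263, 85, 238), (267, 81, 241), (271, 81, 241), (275, 76, 245), (279, 92, 211), (283, 8, 188), (287, 8, 191), (291, 7, 192), (295, 9, 194), (299, 7, 185), (303, 10, 187)]
300 [(215, 8, 184), (219, 7, 187), (223, 9, 180), (227, 8, 136), (231, 8, 132), (235, 8, 133), (239, 6, 134), (243, 11, 135), (247, 8, 136), (251, 11, 136), (255, 9, 138), (259, 55, 171), (263, 87, 234), (267, 86, 235), (271, 84, 235), (275, 82, 240), (279, 89, 229), (283, 88, 231), (287, 83, 237), (291, 87, 232), (295, 93, 201), (299, 10, 123), (303, 9, 136)]
```

Request:
step_arm --plan '[{"offset": [0, 0, -1], "rot": [0, 0, 0], "gripper": 0}, {"offset": [0, 0, -3], "rot": [0, 0, 0], "gripper": 0}, {"offset": [0, 0, -6], "rot": [0, 0, 0], "gripper": 0}, {"offset": [0, 0, -10], "rot": [0, 0, 0], "gripper": 0}, {"offset": [0, 0, -13], "rot": [0, 0, 0], "gripper": 0}, {"offset": [0, 0, -13], "rot": [0, 0, 0], "gripper": 0}]'

```text
time_s: 8.6
eef_pos: [459.4, -349.5, 208.4]
ee_rot: [0.003, 0.13, 0.992, -0.003]
force: [0.3, -0.3, -3.9]
grip_width: 0.137
grip_force: 78.8
```

Run:
```python
from h import *
c=load('w1')
for p in[(80,355.8,58),(250,355.8,58),(80,337.3,18),(250,337.3,18),(150,383.5,58)]:print(p,ray(c,*p).round(1))
print('left end',ray(c,51,356,58),ray(c,54.2,372,58))
L=[ray(c,u,v,58)[:2] for u,v in((233,120),(237.5,160),(258.5,300))];O=[ray(c,u,v,58)[:2] for u,v in((276,120),(280.5,160),(296.5,300))]
d=(L[2]-L[0]);print('loose ang',np.degrees(np.arctan2(d[1],d[0])),L,O)
a=ray(c,80,355.8,58)[:2];b=ray(c,250,355.8,58)[:2];e=(b-a)/np.linalg.norm(b-a)
print('fixed dir',np.degrees(np.arctan2(e[1],e[0]))-90)
le=ray(c,51,356,58)[:2];C=le+220*e;print('corner',C)
C2=np.array(C);ex=np.array([e[1],-e[0]])
s=sense();q=s['ee_rot'];M=R.from_quat([q[1],q[2],q[3],q[0]]).as_matrix()
g=C2-85*ex-85*e;print('seat grip',g)
p=np.r_[g-25*ex-35*e,208];print('over form',p,'cm',M.T@(p-s['eef_pos'])/10)
```

```text
(80, 355.8, 58) [587.6 -43.9  58. ]
(250, 355.8, 58) [621.9 127.6  58. ]
(80, 337.3, 18) [585.6 -67.4  18. ]
(250, 337.3, 18) [623.1 120.3  18. ]
(150, 383.5, 58) [634.   15.7  58. ]
left end [581.95960334 -73.22449818  58.        ] [600.79880143 -77.73798382  58.        ]
loose ang -6.770716059607811 [array([394.25728333, 171.53941292]), array([427.35675918, 166.58575661]), array([562.1019868 , 151.61214386])] [array([401.41224461, 207.30749037]), array([434.7307746 , 203.44961024]), array([569.40064157, 188.10210355])]
fixed dir -11.31053022164825
corner [625.10740368 142.50280033]
seat grip [525.08747912  75.82435786]
over form [493.7085906   46.40726495 208.        ] cm [ 6.85988184 39.13823063 -0.17832132]
```

Request:
step_arm --plan '[{"offset": [0.5, 3, 0], "rot": [0, 0, 4], "gripper": 0}, {"offset": [1.2, 7, 0], "rot": [0, 0, 8], "gripper": 0}, {"offset": [1.9, 11, 0], "rot": [0, 0, 12], "gripper": 0}, {"offset": [2.6, 15, 0], "rot": [0, 0, 16], "gripper": 0}, {"offset": [3.3, 19, 0], "rot": [0, 0, 20], "gripper": 0}, {"offset": [4, 23, 0], "rot": [0, 0, 24], "gripper": 0}, {"offset": [4.7, 27, 0], "rot": [0, 0, 28], "gripper": 0}, {"offset": [5.4, 31, 0], "rot": [0, 0, 32], "gripper": 0}, {"offset": [6.1, 35, 0], "rot": [0, 0, 37], "gripper": 0}, {"offset": [6.9, 39.1, 0], "rot": [0, 0, 41.6], "gripper": 0}, {"offset": [6.9, 39.1, 0], "rot": [0, 0, 41.6], "gripper": 0}, {"offset": [6.9, 39.1, 0], "rot": [0, 0, 41.6], "gripper": 0}]'

```text
time_s: 9.8
eef_pos: [491.7, 47.6, 202.8]
ee_rot: [-0.001, 0.472, 0.881, -0.001]
force: [-0.3, 0.3, -3.9]
grip_width: 0.141
grip_force: 79.2
```

Run:
```python
from h import *
s=sense();print(s['eef_pos'],s['ee_rot'],s['force']);snap('wrist','w4')
```

```text
[491.74835253  47.62250038 202.80262902] [-1.07232442e-03  4.72212621e-01  8.81483851e-01 -5.57306472e-04] [-0.29782579  0.26037181 -3.86057632]
```

View pics/w4.png

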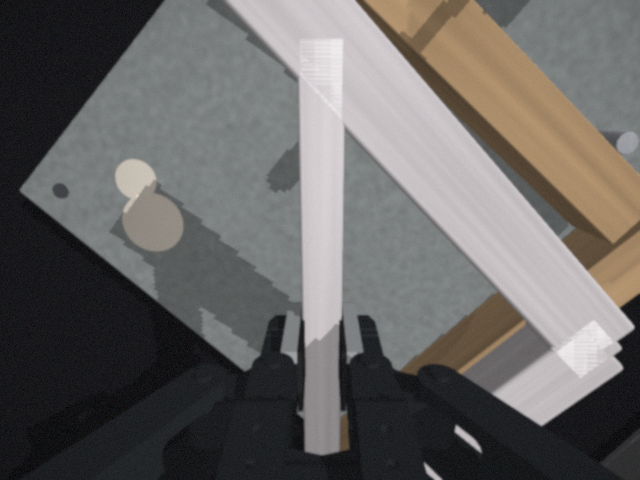

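```bash
cat > m4.py <<'E'
from h import *
import sys
f=sys.argv[1];zt=float(sys.argv[2]);c=load(f);h=cv2.cvtColor(c['color'],cv2.COLOR_RGB2HSV)
v=150;print([(u,int(h[v,u,1]),int(h[v,u,2])) for u in range(300,640,10)])
def line(p):return np.ravel(cv2.fitLine(np.array(p,np.float32),cv2.DIST_HUBER,0,.01,.01))
ang=lambda l:np.degrees(np.arctan2(l[1],l[0]))
m=((h[...,1]<40)&(h[...,2]>160)).astype(np.uint8);k,l=cv2.connectedComponents(m);m=l==l[150,320]
A=[];D=[]
for v in range(40,300,5):
    us=np.where(m[v])[0];A.append(ray(c,us.max()+.5,v,zt)[:2])
a=line(A);print('legA ang',ang(a),'pt',a[2:])
w=(h[...,1]>60)
E=[]
for v in range(20,230,8):
    us=np.where(w[v]&(np.arange(640)>340)&(h[v,:,2]>140))[0]
    if len(us):E.append((us.min(),v))
print(E)
E
python3 m4.py w4 147.8
```

```text
[(300, 9, 167), (310, 5, 207), (320, 8, 214), (330, 7, 214), (340, 5, 214), (350, 10, 134), (360, 6, 124), (370, 7, 186), (380, 6, 203), (390, 8, 201), (400, 9, 197), (410, 8, 198), (420, 8, 196), (430, 5, 197), (440, 8, 198), (450, 10, 200), (460, 10, 204), (470, 8, 199), (480, 8, 200), (490, 11, 90), (500, 97, 87), (510, 96, 82), (520, 96, 170), (530, 96, 172), (540, 95, 172), (550, 94, 171), (560, 95, 180), (570, 95, 169), (580, 97, 160), (590, 96, 168), (600, 93, 167), (610, 96, 162), (620, 10, 157), (630, 14, 164)]
legA ang -11.342686 pt [503.89334 130.16656]
[(np.int64(385), 20), (np.int64(393), 28), (np.int64(409), 36), (np.int64(428), 44), (np.int64(421), 52), (np.int64(427), 60), (np.int64(434), 68), (np.int64(443), 76), (np.int64(451), 84), (np.int64(459), 92), (np.int64(467), 100), (np.int64(475), 108), (np.int64(483), 116), (np.int64(492), 124), (np.int64(500), 132), (np.int64(508), 140), (np.int64(516), 148), (np.int64(524), 156), (np.int64(532), 164), (np.int64(541), 172), (np.int64(549), 180), (np.int64(557), 188), (np.int64(565), 196), (np.int64(573), 204), (np.int64(582), 212), (np.int64(590), 220), (np.int64(598), 228)]
```

The square is held level at yaw −11.3°, matching the form, with its outer faces about 30 mm clear of both rails. I'll lower it onto the board.

Request:
step_arm --plan '[{"offset": [0, 0, 3], "rot": [0, 0, 0], "gripper": 0}, {"offset": [0, 0, 6], "rot": [0, 0, 0], "gripper": 0}, {"offset": [0, 0, 9], "rot": [0, 0, 0], "gripper": 0}, {"offset": [0, 0, 10.2], "rot": [0, 0, 0], "gripper": 0}, {"offset": [0, 0, 10.6], "rot": [0, 0, 0], "gripper": 0}, {"offset": [0, 0, 10.8], "rot": [0, 0, 0], "gripper": 0}, {"offset": [0, 0, 10.8], "rot": [0, 0, 0], "gripper": 0}]'

```text
time_s: 10.55
eef_pos: [492.9, 46.7, 96.8]
ee_rot: [0.001, 0.473, 0.881, 0.0]
force: [-0.5, 0.2, -3.6]
grip_width: 0.141
grip_force: 79.2
```

Request:
step_arm --plan '[{"offset": [0, 0, 0.1], "rot": [0, 0, 0], "gripper": 0}, {"offset": [0, 0, 0.2], "rot": [0, 0, 0], "gripper": 0}, {"offset": [0, 0, 0.2], "rot": [0, 0, 0], "gripper": 0}]'

```text
time_s: 10.85
eef_pos: [492.5, 47.0, 94.1]
ee_rot: [0.0, 0.473, 0.881, 0.0]
force: [0.2, 0.2, -3.6]
grip_width: 0.141
grip_force: 79.3
```

Request:
step_arm --plan '[{"offset": [0, 0, 0.1], "rot": [0, 0, 0], "gripper": 0}, {"offset": [0, 0, 0.1], "rot": [0, 0, 0], "gripper": 0}]'

```text
time_s: 11.05
eef_pos: [492.5, 47.0, 93.0]
ee_rot: [0.0, 0.473, 0.881, 0.0]
force: [-0.9, 0.1, -2.9]
grip_width: 0.142
grip_force: 79.3
```

Request:
step_arm --plan '[{"offset": [0, 0, 0.1], "rot": [0, 0, 0], "gripper": 0}, {"offset": [0, 0, 0.1], "rot": [0, 0, 0], "gripper": 0}]'

```text
time_s: 11.25
eef_pos: [492.6, 47.0, 92.9]
ee_rot: [0.0, 0.473, 0.881, 0.0]
force: [-3.4, 0.1, 7.5]
grip_width: 0.138
grip_force: 81.0
```

Request:
step_arm --plan '[{"offset": [-0.35, 0.35, 0], "rot": [0, 0, 0], "gripper": 0}, {"offset": [-0.7, 0.7, 0], "rot": [0, 0, 0], "gripper": 0}, {"offset": [-1.05, 1.05, 0], "rot": [0, 0, 0], "gripper": 0}, {"offset": [-1.4, 1.4, 0], "rot": [0, 0, 0], "gripper": 0}, {"offset": [-1.55, 1.55, 0], "rot": [0, 0, 0], "gripper": 0}, {"offset": [-1.55, 1.55, 0], "rot": [0, 0, 0], "gripper": 0}]'

```text
time_s: 11.85
eef_pos: [514.6, 42.6, 92.9]
ee_rot: [0.001, 0.473, 0.881, 0.0]
force: [-1.0, 0.3, 5.3]
grip_width: 0.139
grip_force: 80.5
```

Request:
step_arm --plan '[{"offset": [-0.15, 0.15, 0], "rot": [0, 0, 0], "gripper": 0}, {"offset": [-0.15, 0.15, 0], "rot": [0, 0, 0], "gripper": 0}]'

```text
time_s: 12.05
eef_pos: [516.5, 42.2, 92.9]
ee_rot: [0.001, 0.473, 0.881, 0.0]
force: [-1.1, 1.6, 7.1]
grip_width: 0.138
grip_force: 80.6
```

Request:
step_arm --plan '[{"offset": [-0.15, 0.15, 0], "rot": [0, 0, 0], "gripper": 0}, {"offset": [-0.15, 0.15, 0], "rot": [0, 0, 0], "gripper": 0}]'

```text
time_s: 12.25
eef_pos: [518.3, 41.8, 92.9]
ee_rot: [0.0, 0.473, 0.881, 0.0]
force: [-3.4, 0.7, 7.4]
grip_width: 0.14
grip_force: 80.8
```

Request:
step_arm --plan '[{"offset": [-0.15, 0.15, 0], "rot": [0, 0, 0], "gripper": 0}, {"offset": [-0.15, 0.15, 0], "rot": [0, 0, 0], "gripper": 0}]'

```text
time_s: 12.45
eef_pos: [518.8, 41.8, 92.8]
ee_rot: [-0.002, 0.473, 0.881, -0.001]
force: [-15.3, 1.9, 17.3]
grip_width: 0.144
grip_force: 82.2
```

Request:
step_arm --plan '[{"offset": [-0.15, 0.15, 0], "rot": [0, 0, 0], "gripper": 0}, {"offset": [-0.15, 0.15, 0], "rot": [0, 0, 0], "gripper": 0}]'

```text
time_s: 12.65
eef_pos: [519.2, 41.8, 92.8]
ee_rot: [-0.005, 0.473, 0.881, -0.002]
force: [-26.0, 2.8, 27.2]
grip_width: 0.142
grip_force: 83.5
```

Request:
step_arm --plan '[{"offset": [0.2, -0.2, -0.1], "rot": [0, 0, 0], "gripper": 0}, {"offset": [0.5, 0.1, -0.1], "rot": [0, 0, 0], "gripper": 0}, {"offset": [0.8, 0.4, -0.1], "rot": [0, 0, 0], "gripper": 0}, {"offset": [1.1, 0.7, -0.1], "rot": [0, 0, 0], "gripper": 0}, {"offset": [1.4, 1.0, -0.1], "rot": [0, 0, 0], "gripper": 0}, {"offset": [1.4, 1.0, -0.1], "rot": [0, 0, 0], "gripper": 0}]'

```text
time_s: 13.25
eef_pos: [522.0, 58.6, 92.9]
ee_rot: [-0.001, 0.473, 0.881, -0.001]
force: [-8.0, 0.6, 4.2]
grip_width: 0.14
grip_force: 80.4
```

Request:
step_arm --plan '[{"offset": [0.25, 0.25, 0], "rot": [0, 0, 0], "gripper": 0}, {"offset": [0.5, 0.5, 0], "rot": [0, 0, 0], "gripper": 0}, {"offset": [0.7, 0.7, 0], "rot": [0, 0, 0], "gripper": 0}, {"offset": [0.7, 0.7, 0], "rot": [0, 0, 0], "gripper": 0}]'

```text
time_s: 13.65
eef_pos: [523.8, 68.1, 92.9]
ee_rot: [-0.001, 0.473, 0.881, -0.001]
force: [-8.9, -0.9, 4.5]
grip_width: 0.143
grip_force: 80.5
```

Request:
step_arm --plan '[{"offset": [0.2, 0.2, 0], "rot": [0, 0, 0], "gripper": 0}, {"offset": [0.4, 0.4, 0], "rot": [0, 0, 0], "gripper": 0}, {"offset": [0.4, 0.4, 0], "rot": [0, 0, 0], "gripper": 0}]'

```text
time_s: 13.95
eef_pos: [525.0, 73.6, 92.9]
ee_rot: [-0.001, 0.473, 0.881, -0.001]
force: [-9.1, -0.6, 4.5]
grip_width: 0.142
grip_force: 80.5
```

Request:
step_arm --plan '[{"offset": [0.15, 0.15, 0], "rot": [0, 0, 0], "gripper": 0}, {"offset": [0.15, 0.15, 0], "rot": [0, 0, 0], "gripper": 0}]'

```text
time_s: 14.15
eef_pos: [525.3, 75.5, 92.9]
ee_rot: [-0.001, 0.473, 0.881, -0.001]
force: [-9.8, -2.4, 5.9]
grip_width: 0.142
grip_force: 80.5
```

Request:
step_arm --plan '[{"offset": [0.15, 0.15, 0], "rot": [0, 0, 0], "gripper": 0}, {"offset": [0.15, 0.15, 0], "rot": [0, 0, 0], "gripper": 0}]'

```text
time_s: 14.35
eef_pos: [525.7, 77.0, 92.9]
ee_rot: [-0.001, 0.473, 0.881, -0.002]
force: [-10.3, -7.8, 5.5]
grip_width: 0.138
grip_force: 80.7
```

Request:
step_arm --plan '[{"offset": [0.1, 0.1, 0], "rot": [0, 0, 0], "gripper": 0}, {"offset": [0.1, 0.1, 0], "rot": [0, 0, 0], "gripper": 0}]'

```text
time_s: 14.55
eef_pos: [525.7, 77.2, 92.9]
ee_rot: [-0.001, 0.473, 0.881, -0.003]
force: [-13.4, -16.7, 6.4]
grip_width: 0.142
grip_force: 80.9
```

Run:
```python
from h import *
s=sense();print(s['eef_pos'],s['ee_rot'],s['force'],s['wrist_torque']);c=snap('wrist','w5')
o=snap('scene','s5');I=o['color'][150:310,255:465,::-1];cv2.imwrite('pics/s5c.png',cv2.resize(I,None,fx=3.7,fy=3.7,interpolation=cv2.INTER_CUBIC))
```

```text
[525.74823232  77.21196384  92.88750962] [-0.00146501  0.47277624  0.88117666 -0.00285749] [-13.39007747 -16.67928485   6.42512835] [-2.6066527   1.97791459  0.09491253]
```

View pics/w5.png

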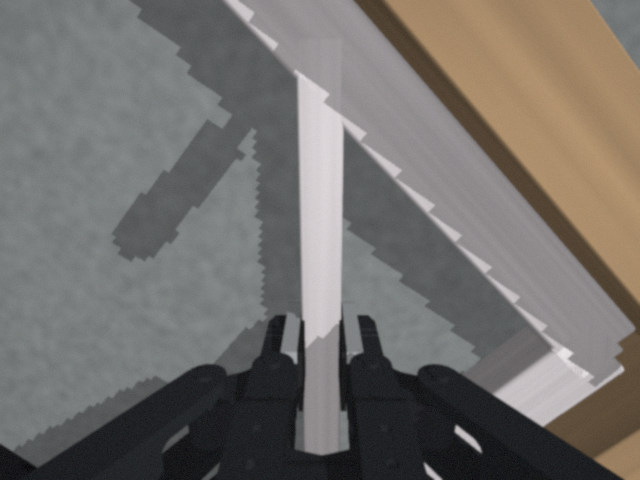

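The leg lies along the loose rail from (370,0) to (630,330), with an even dark strip between them, which is the rail's inside face above the square. I'll check flushness numerically.

```bash
cat > m5.py <<'E'
from h import *
import sys
c=load(sys.argv[1]);h=cv2.cvtColor(c['color'],cv2.COLOR_RGB2HSV).astype(int)
def line(p):return np.ravel(cv2.fitLine(np.array(p,np.float32),cv2.DIST_HUBER,0,.01,.01))
S=[];T=[]
for v in range(10,300,5):
    u0=365+int((v)*0.78)-25
    w=np.where((h[v,:,1]>55)&(np.arange(640)>u0-60))[0]
    if len(w)==0:continue
    s=w.min();t=np.where((h[v,:,1]>55)&(h[v,:,2]>125)&(np.arange(640)>s+2))[0]
    if len(t)==0 or t.min()>635:continue
    S.append(ray(c,s,v,38)[:2]);T.append(ray(c,t.min(),v,58)[:2])
S=np.array(S);T=np.array(T);e=np.radians(-11.3);ey=np.array([-np.sin(e),np.cos(e)]);ex=np.array([np.cos(e),np.sin(e)])
for n,q in(('leg',S),('rail',T)):
    l=line(q);print(n,len(q),'ang',np.degrees(np.arctan(l[1]/l[0])),'y at x=430,530',[(l[3]+(x-l[2])*l[1]/l[0]).round(1) for x in(430,530,590)])
E
python3 m5.py w5
```

```text
leg 58 ang -11.32108 y at x=430,530 [np.float32(181.3), np.float32(161.3), np.float32(149.2)]
rail 58 ang -11.409242 y at x=430,530 [np.float32(181.9), np.float32(161.8), np.float32(149.7)]
```

View pics/s5c.png

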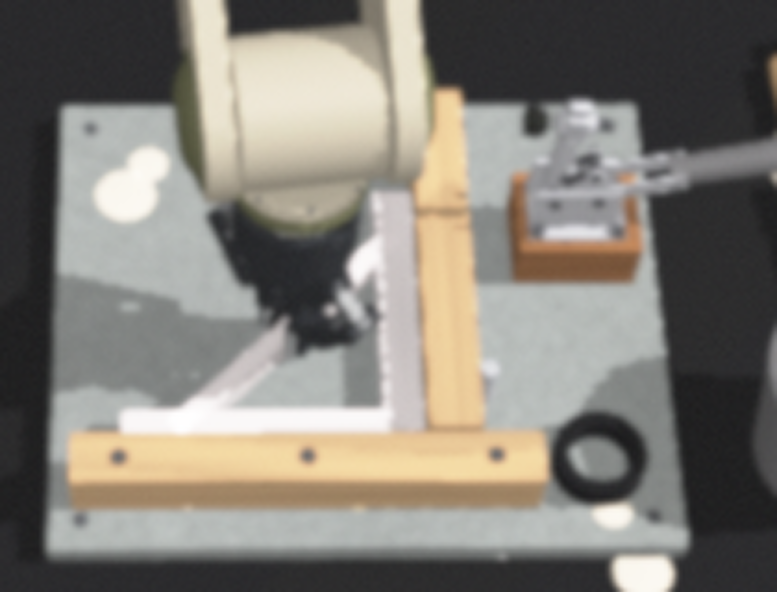

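The scene crop confirms it: the square sits in the corner, the loose rail backs on the dowel at (490,372), and the clamp is open. The leg is at −11.32° and the rail at −11.41°, a gap of at most about 0.6 mm, and the square presses both rails with about 13–17 N. Handing in.

```bash
python3 -c "
from rig import *
s=sense();print(s['force'],s['time_s']);print(finish_job())"
```

```text
[-12.30123986 -16.78519312   7.89233854] 14.65
the job is handed in; nothing more can be done
None
```

The toggle clamp is fully open, and the square is still gripped and pressed flat into the form corner, flush with both rails to within measurement; the job was handed in at 14.65 s.

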